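# Return the blue dressing jar to the carousel and hold it at the front

### The job

Put the blue-lidded dressing jar back upright in the empty seat of the jar carousel, setting it down rather than dropping it, and have the carousel turned so that this jar stands in the middle of the front gap in the rail, in line with the blue label. Finish while holding the carousel still, its black handle gripped between the fingers across its thickness: do not let go at the end. Leave the other three jars in their seats and the rest of the desk as it is.

Things in the scene. Friction and masses are not known exactly. Their poses are not given: they have to be found in the camera images.
- blue_jar_center (a point): The task's jar: clear glass dressing jar with cotton balls, blue band and blue lid, loose on the desk, about 0.22 kg; 95 mm tall. Lid 56 mm across, from 73 to 95 mm above the jar's underside; glass body 54 mm across below it. The lid does not come off. Point at its centre, 47.5 mm above its underside; z is up the jar.
- empty_seat (a point): Centre of the floor of the one empty seat on the turntable, 28 mm above the desk, 90 mm from the turning axis. The seat is a white ring, 11 mm tall, 61 mm wide inside at the floor and flaring to 67 mm at its top. It turns with the turntable. Its x axis points horizontally from the seat to the turning axis, z is up. The four seats stand at quarter turns.
- handle_grip (a point): Centre of the carousel's handle, on the turning axis, 136 mm up: a straight bar 84 mm long (this point's x axis), 14 mm thick (y; steel core between two black scales), 24 mm high, on a steel column 10 mm thick. Fast to the turntable; length and thickness both point between the seats (x axis 45 degrees anticlockwise of empty_seat's x). Tops of seated jars: 123 mm up.
- turntable (a joint): Angle the turntable has turned about its upright axis since the start, rad (0 at the start, wherever the seats then stand); grows anticlockwise seen from above. Turns freely at least 6 rad either way, on a bearing with slight friction of about 0.03 N m; nothing else stops it.
- front_gap (a point): Fixed point in the carousel's base, where the centre of the seat's floor lies when that seat is exactly at the front: 90 mm from the turning axis, 28 mm above the desk. Its x axis points horizontally to the turning axis. The base is a white disc 280 mm across with a 20 mm front ledge carrying a blue label strip; a thin steel rail 58 mm above the desk, 135 mm from the axis, runs round it except for a 110 mm gap at the front.
- jar_sticks_center (a point): clear glass dressing jar with a plain steel lid, same size as the blue jar, standing loose in its seat on the carousel; point at its centre, half-way up (wooden sticks inside)
- jar_pads_center (a point): clear glass dressing jar with a plain steel lid, same size as the blue jar, standing loose in its seat on the carousel; point at its centre, half-way up (white pads inside)
- jar_swabs_center (a point): clear glass dressing jar with a plain steel lid, same size as the blue jar, standing loose in its seat on the carousel; point at its centre, half-way up (blue swabs inside)
- seat1 (a point): centre of the floor of the seat of the jar with sticks; same kind of seat as the empty one
- seat2 (a point): centre of the floor of the seat of the jar with pads
- seat3 (a point): centre of the floor of the seat of the jar with swabs
- blue_jar: the blue jar itself; origin at the centre of its underside
- grip_scale_a: one of the two black flat grip scales (84 x 5 x 24 mm) that form the two long sides of the handle: the side towards +y of handle_grip; origin at its centre
- grip_scale_b: the other black grip scale, the side towards -y of handle_grip; origin at its centre
- specimen_pot: bystander: clear specimen pot with a red lid, 62 mm across, 71 mm tall, origin under its centre
- tape_roll: bystander: white roll of tape lying flat, 72 mm across, 25 mm high, origin under its centre
- pen_mug: bystander: yellow mug with pens, 80 mm across, 145 mm high with the pens, origin under its centre
- kidney_dish: bystander: steel kidney dish, 170 x 80 mm, 36 mm high, origin under its centre
- thermometer: bystander: white clinical thermometer lying flat, 112 mm long, 14 mm high, origin under it near the middle
- stapler: bystander: black stapler, 135 mm long, 45 mm high, origin under its centre
- gel_bottle: bystander: pump bottle of blue hand gel, 64 mm across, 191 mm tall, origin under its centre
There are look-alikes about, which are no part of the job. Leave any green or yellow look-alike of the blue_jar alone.

How it is judged:
On the way, in this order (a step that is already met when the one before it is completed fails the run):
1. the blue jar stands in the empty seat, let go (horizontal distance between blue_jar_center and empty_seat below 0.007 m and z of blue_jar_center in the frame of empty_seat between 0.0445 and 0.0505 m and angle between blue_jar_center's own z axis and vertical below 0.08 rad and contact force between the fingers and blue_jar below 0.3 N and distance between the grasp point and blue_jar_center above 0.06 m), for 0.2 s.
2. the jar is at the front gap and the handle is held (all of step 1 and horizontal distance between empty_seat and front_gap below 0.009 m and contact force between the fingers and grip_scale_a above 3 N and contact force between the fingers and grip_scale_b above 3 N), for 0.2 s.
At the end, for the whole second after the job is handed in: Blue jar upright in its seat (7 mm, 0.08 rad), not touched by the fingers; seat within 9 mm (0.1 rad) of the front and still (0.04 rad/s); fingers grip the handle (over 3 N on each long side); other three jars upright in their seats; bystanders within 30 mm of their starts (all of step 2 and velocity of joint turntable between -0.04 and 0.04 rad/s and horizontal distance between jar_sticks_center and seat1 below 0.007 m and z of jar_sticks_center in the frame of seat1 between 0.0445 and 0.0505 m and angle between each of jar_sticks_center, jar_pads_center, jar_swabs_center's own z axis and vertical below 0.08 rad and horizontal distance between jar_pads_center and seat2 below 0.007 m and z of jar_pads_center in the frame of seat2 between 0.0445 and 0.0505 m and horizontal distance between jar_swabs_center and seat3 below 0.007 m and z of jar_swabs_center in the frame of seat3 between 0.0445 and 0.0505 m and distance of each of specimen_pot, tape_roll, pen_mug, kidney_dish, thermometer, stapler, gel_bottle from where it was at the start of the episode below 0.03 m); the arm keeps its last pose, push and grip.
It fails at once if the blue jar is dropped or thrown (moving over 0.45 m/s without being held) (linear speed of blue_jar above 0.45 m/s and contact force between the fingers and blue_jar below 0.1 N).
It fails at once if a jar is tipped over (angle between any of blue_jar_center, jar_sticks_center, jar_pads_center, jar_swabs_center's own z axis and vertical above 0.6 rad).
It fails at once if a bystander is knocked away (distance of any of specimen_pot, tape_roll, pen_mug, kidney_dish, thermometer, stapler, gel_bottle from where it was at the start of the episode above 0.05 m).
It also fails if it takes over 56 s, if anything falls off the work surface, if the arm or the gripper's body presses on something with over 40 N, if the wrist force passes 120 N, or if a joint passes its speed limit or range.

### The arm

A 6-joint arm with a two-finger parallel gripper is mounted at the origin on the work surface. World frame = base frame: x ahead of the robot, y to its left, z up, the work surface at z = 0. Lengths are in m, angles in rad, forces in N, time in s.
With the tool pointing down it reaches from about 0.25 to 0.775 m from the base axis. Payload 4 kg.
Tool frame: the origin (TCP) lies between the finger pads; the fingertips stand 14 mm ahead of it and the grasp point (between the pads) lies 5 mm behind it; z points along the fingers, y is the line along which they close (so a half turn about z gives the same grasp; the last joint's range is limited). The gripper opens to 85 mm and grips with 20 to 120 N. Pads are 22 mm wide; open, the fingers measure 114 mm over their backs; the gripper's body (76 mm by 85 mm) begins 54 mm behind the grasp point. The pads swing forward as they close: fully open they stand 13 mm farther back than shut.
Start: joints at [1.202, 0.087, 1.371, -0, 1.684, -0.103], TCP at [0.144, 0.531, 0.245] pointing down, gripper open.
Joint ranges: [-3.1, 3.1], [-0.76, 2.03], [0.27, 2.55], [-1.08, 4.22], [0.17, 2.65], [-2.57, 2.57]. Speed limits (rad/s): [2.79, 2.79, 3.14, 3.14, 3.14, 3.14].

### API

Orientations are given as a rotation vector (axis times angle).
In Python, from plant import get_obs, vision, env gives the robot as it stands.
- The arm moves only by the tool play_rows, never from a script. Its argument "targets" is one flat list of numbers, 4 for each row, row after row: the shift along the world's x, y, z in mm, then the turn about the world's z in rad. In form: [x, y, z, turn, x, y, z, turn, ...]. A call has 1 to 10 rows; each row shifts and turns the commanded pose from where the row before left it; what a row does not reach is not made up. A row lasts 1/10 s, in which the tool goes at most 50 mm and 8.59 degrees, less where a joint would pass 70% of its speed; a pose out of reach is approached as far as the arm can. A call with a gripper value outside its range is refused whole. "claw" is the opening in per cent of the stroke, from 0 (shut) to 100 (fully open), set as the call begins (left out, the last holds). The fingers move at their own pace and stop on an object; the grip force is fixed at half the most. Time passes only in rows, so rows that do not move let the fingers close. It gives the time, the measured TCP pose, the force, the opening and the grip force at its end, in the units of the state.
- get_obs(): the state, without advancing time (a new reading comes with each control period).
- vision.capture(name): name is "scene" or "side" or "wrist"; returns (picture, depth): 420x560x3 uint8, red, green, blue; 420x560 float32, m along the optical axis (not along the pixel's ray), 0 where there is no reading.
- vision.camera_params(name): a dict with "fx", "fy", "cx", "cy" (pixels), "k1" (the pictures are not rectified: a ray, as slopes to the right and down, at radius r is drawn at 1 + k1 r^2 times it, then the intrinsics apply), "R" (3x3) and "t" (3): a world point X has camera coordinates R X + t. Camera axes: x right, y down, z forward; pixel columns grow to the right and rows downward; lengths in m; the calibration is good to about 2 mm. A picture is of the moment at which its call begins: read the wrist's pose just before it. camera_params takes no time and is no camera call; for the wrist camera it gives the pose at the moment of the call.
- env.close_job(): hands the job in; it is judged then, once.
The state is a dict: "time": time; "qpos": joint angles; "joint_vel": joint speeds; "tau": joint torques, N m; "tcp_pos": TCP position; "tcp_rot": TCP orientation; "ft_force": force on the tool from outside, world axes, zero at the start; "wrist_torque": the same for the moment, N m; "opening": finger opening in m; "grip_force": force on a finger pad.
Only numpy, scipy, OpenCV 4.12 (cv2) and the standard library are available. Lean on these libraries where they do the work, as an engineer would, in place of code of your own. Each camera call takes 0.05 s, during which the arm holds its last target. There are 200 camera calls.

## Working session

There is one attempt and no reset: what is moved stays moved. The work goes in short steps, Python scripts to look and compute and a tool call to move; the robot and the scene stay as the last step left them, time stands still between calls to the robot, and variables do not carry over. Pictures are saved under pics/ and viewed, at most 10 in all, crops included, and the job is handed in when it is done.

Besides the shell and the picture viewer there is one more tool, called after "Emit:" by a JSON object that holds its "fn" and its "kwargs". play_rows: Moves the arm, as the interface text tells. Its arguments: {"type":"object","properties":{"targets":{"type":"array","items":{"type":"number"}},"claw":{"type":"number"}},"required":["targets"]}

```bash
mkdir -p pics
cat > h.py <<'E'
import numpy as np, cv2
from plant import get_obs, vision, env
def cap(n):
    p=vision.camera_params(n); im,d=vision.capture(n); return im,d,p
def pts(d,p):
    K=np.array([[p['fx'],0,p['cx']],[0,p['fy'],p['cy']],[0,0,1.]])
    h,w=d.shape; u,v=np.meshgrid(np.arange(w),np.arange(h))
    n=rays(np.stack([u,v],-1).reshape(-1,2),p)
    c=np.c_[n,np.ones(len(n))]*d.reshape(-1,1)
    return ((c-np.array(p['t']))@np.array(p['R'])).reshape(h,w,3)
def rays(uv,p):
    K=np.array([[p['fx'],0,p['cx']],[0,p['fy'],p['cy']],[0,0,1.]])
    return cv2.undistortPoints(np.float64(uv).reshape(-1,1,2),K,np.array([p['k1'],0,0,0.]))[:,0]
def onz(uv,p,z):
    n=rays(uv,p); R=np.array(p['R']); C=-R.T@np.array(p['t'])
    w=np.c_[n,np.ones(len(n))]@R; return C+w*((z-C[2])/w[:,2])[:,None]
def save(im,f): cv2.imwrite('pics/'+f,im[:,:,::-1])
E
python3 - <<'E'
from h import *
a=[]
for n in ('scene','side'):
    im,d,p=cap(n); a.append(im); np.savez(n+'.npz',im=im,d=d)
    save(im,n+'.png'); print(n,(-np.array(p['R']).T@p['t']).round(3), (d>0).mean())
E
```

```text
scene [1.517 0.404 1.228] 0.9959141156462585
side [-0.013 -0.75   1.178] 0.996062925170068
```

View pics/scene.png

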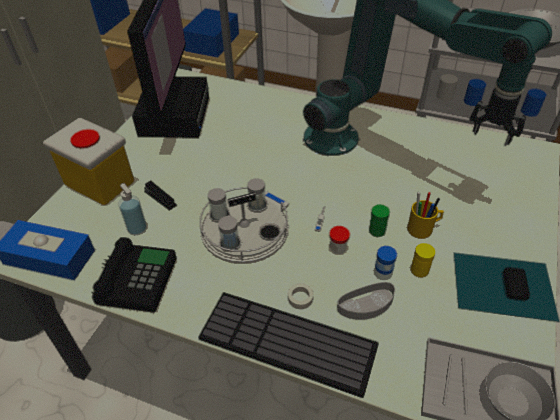

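View pics/side.png

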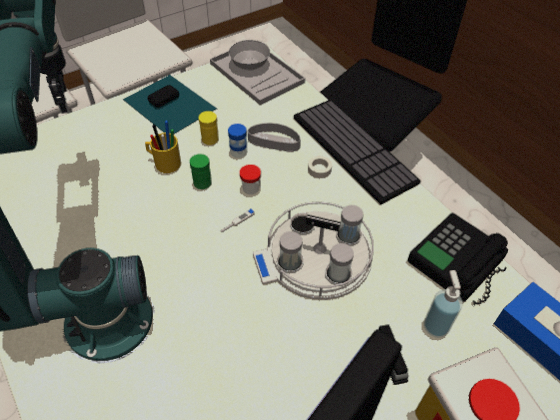

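Scene view: blue jar at (386,262), carousel centred near (243,225), its empty seat at (270,232), its label at (277,200) facing the robot. Side view: blue jar at (237,137), empty seat at (302,223), label at (264,265).

Run:
```python
from h import *
def circ(P):
    A=np.c_[2*P[:,:2],np.ones(len(P))]; s=np.linalg.lstsq(A,(P[:,:2]**2).sum(1),rcond=None)[0]; return s[:2],np.sqrt(s[2]+s[0]**2+s[1]**2)
for n in ('scene','side'):
    f=np.load(n+'.npz'); im,d=f['im'],f['d']; p=vision.camera_params(n); W=pts(d,p)
    hsv=cv2.cvtColor(im,cv2.COLOR_RGB2HSV)
    blue=cv2.inRange(hsv,(100,120,50),(125,255,255))
    k,l,s,c=cv2.connectedComponentsWithStats(blue)
    for i in range(1,k):
        q=W[l==i]; m=np.median(q,0)
        if s[i,4]>15 and 0.1<m[0]<.9 and abs(m[1])<.7: print(n,'blue',s[i],c[i].round(1),m.round(3),'z95',np.percentile(q[:,2],95).round(3), 'top mean',q[q[:,2]>q[:,2].max()-.01].mean(0).round(3))
    cx=np.array([.55,0]) 
    cu,cv_=((243,225) if n=='scene' else (320,245))
    c0=W[cv_,cu]; print('c0',c0.round(3))
    near=np.linalg.norm(W[...,:2]-c0[:2],axis=-1)<.17
    for lo,hi,name in ((.115,.13,'lids'),(.138,.16,'handle')):
        m=(near&(W[...,2]>lo)&(W[...,2]<hi)).astype(np.uint8)
        k,l,s,c=cv2.connectedComponentsWithStats(m)
        for i in range(1,k):
            if s[i,4]>15:
                q=W[l==i]; e=cv2.PCACompute2(q[:,:2].astype(np.float32),None)
                (rc,rs,ra)=cv2.minAreaRect(q[:,:2].astype(np.float32))
                print(n,name,s[i,4],c[i].round(1),q.mean(0).round(3),'rect',np.round(rc,3),np.round(rs,3),'dir',e[1][0].round(2))
    m=near&(W[...,2]<.13)&(W[...,2]>.02); 
    q=W[near&(W[...,2]>.05)&(W[...,2]<.063)]
    print('rail-ish',len(q)); 
    dark=near&(hsv[...,2]<70)&(W[...,2]<.06)
    k,l,s,c=cv2.connectedComponentsWithStats(dark.astype(np.uint8))
    for i in range(1,k):
        if s[i,4]>15: print(n,'dark',s[i],c[i].round(1),W[l==i].mean(0).round(3))
```

```text
scene blue [266 193  18  10  63] [274.1 197.6] [ 0.39  -0.076  0.015] z95 0.021 top mean [ 0.392 -0.077  0.018]
scene blue [427 204   8  13  34] [430.3 209.6] [0.379 0.418 0.121] z95 0.148 top mean [0.382 0.42  0.146]
scene blue [   0  220   92   60 3070] [ 43.9 250.1] [ 0.881 -0.601  0.073] z95 0.079 top mean [1.517 0.404 1.228]
scene blue [377 246  20  19 296] [386.4 254.9] [0.569 0.334 0.094] z95 0.098 top mean [0.563 0.334 0.094]
scene blue [376 264  17  11  54] [383.  270.7] [0.583 0.336 0.039] z95 0.046 top mean [0.581 0.336 0.044]
c0 [ 0.556 -0.114  0.036]
scene lids 185 [255.  184.5] [ 0.456 -0.11   0.122] rect [ 0.455 -0.111] [0.063 0.05 ] dir [0.85 0.52]
scene lids 207 [215.7 194.8] [ 0.54  -0.206  0.122] rect [ 0.537 -0.208] [0.059 0.053] dir [0.87 0.49]
scene lids 24 [243.5 202.5] [ 0.543 -0.111  0.124] rect [ 0.543 -0.111] [0.007 0.04 ] dir [-0.66  0.75]
scene lids 234 [226.8 223.2] [ 0.635 -0.124  0.122] rect [ 0.633 -0.124] [0.056 0.054] dir [0.78 0.62]
scene handle 147 [240.7 197.6] [ 0.545 -0.118  0.145] rect [ 0.544 -0.118] [0.021 0.084] dir [-0.65  0.76]
rail-ish 4
[... 1023 characters left out ...]
ide lids 32 [327.6 227.8] [ 0.547 -0.132  0.127] rect [ 0.548 -0.133] [0.006 0.05 ] dir [-0.65  0.76]
side lids 368 [290.7 240.6] [ 0.45  -0.113  0.123] rect [ 0.452 -0.111] [0.057 0.054] dir [0.56 0.83]
side lids 380 [341.9 252.6] [ 0.533 -0.209  0.123] rect [ 0.534 -0.209] [0.057 0.053] dir [0.63 0.77]
side handle 247 [322.6 220.7] [ 0.539 -0.119  0.147] rect [ 0.541 -0.118] [0.019 0.084] dir [-0.65  0.76]
rail-ish 648
side dark [292 216  21  16 223] [300.9 224.1] [ 0.545 -0.025  0.029]
side dark [338 229  22  14 115] [347.3 237.2] [ 0.617 -0.135  0.041]
side dark [278 258  23  12 122] [289.  264.6] [ 0.44  -0.124  0.041]
side dark [327 268  23  15  70] [336.7 276.2] [ 0.523 -0.215  0.036]
```

Run:
```python
from h import *
from scipy.spatial.transform import Rotation as Ro
o=get_obs(); R=Ro.from_rotvec(o['tcp_rot']).as_matrix(); print(R.round(2),o['time'],o['qpos'],o['opening'],o['tcp_pos'])
print('tool y ang',np.degrees(np.arctan2(R[1,1],R[0,1])))
for n in ('scene','side'):
    f=np.load(n+'.npz'); im,d=f['im'],f['d']; p=vision.camera_params(n); W=pts(d,p)
    reg=(abs(W[...,0]-.55)<.2)&(abs(W[...,1]-.3)<.2)
    m=(reg&(W[...,2]>.06)&(W[...,2]<.2)).astype(np.uint8)
    k,l,s,c=cv2.connectedComponentsWithStats(m)
    for i in range(1,k):
        if s[i,4]>15:
            q=W[l==i]; zt=np.percentile(q[:,2],90); t=q[q[:,2]>zt-.006]; rc=cv2.minAreaRect(t[:,:2].astype(np.float32))
            print(n,s[i,4],c[i].round(),t.mean(0).round(3),np.round(rc[0],3),np.round(rc[1],3),im[l==i].mean(0).round())
```

```text
[[-0.96  0.26 -0.  ]
 [ 0.26  0.96 -0.  ]
 [ 0.   -0.   -1.  ]] 0.1 [ 1.20189377e+00  8.79071190e-02  1.37215280e+00 -3.19434656e-06
  1.68357506e+00 -1.03133481e-01] 0.0852609700037058 [0.14432706 0.53028423 0.24421671]
tool y ang 74.77254547654418
scene 356 [423. 216.] [0.38  0.404 0.135] [0.38  0.402] [0.012 0.041] [68. 61. 22.]
scene 319 [380. 214.] [0.406 0.28  0.094] [0.405 0.279] [0.059 0.051] [23. 84. 35.]
scene 287 [339. 234.] [0.515 0.185 0.071] [0.515 0.186] [0.06  0.059] [141.  20.  16.]
scene 381 [424. 254.] [0.514 0.431 0.095] [0.515 0.43 ] [0.056 0.052] [124. 115.  12.]
scene 368 [386. 256.] [0.562 0.334 0.095] [0.562 0.334] [0.058 0.052] [ 29.  63. 107.]
side 305 [208. 121.] [0.51  0.428 0.095] [0.51  0.429] [0.055 0.054] [156. 142.  36.]
side 298 [170. 141.] [0.374 0.402 0.138] [0.375 0.401] [0.052 0.012] [67. 69. 43.]
side 339 [237. 133.] [0.557 0.332 0.096] [0.557 0.331] [0.061 0.054] [ 50.  83. 135.]
side 375 [200. 164.] [0.402 0.276 0.097] [0.403 0.276] [0.059 0.053] [ 42. 108.  52.]
side 323 [250. 173.] [0.511 0.182 0.072] [0.511 0.182] [0.064 0.057] [184.  41.  35.]
```

Emit:
{"fn": "play_rows", "kwargs": {"targets": [41.5, -19.7, -4, -0.085, 41.5, -19.7, -4, -0.085, 41.5, -19.7, -4, -0.085, 41.5, -19.7, -4, -0.085, 41.5, -19.7, -4, -0.085, 41.5, -19.7, -4, -0.085, 41.5, -19.7, -4, -0.085, 41.5, -19.7, -4, -0.085, 41.5, -19.7, -4, -0.085, 41.5, -19.7, -4, -0.085], "claw": 100}}

```text
time: 1.1
tcp_pos: [0.5608, 0.3325, 0.2044]
tcp_rot: [-1.668, -2.662, 0.001]
ft_force: [0.0, 1.2, 0.4]
opening: 0.0852
grip_force: 0.0
```

Emit:
{"fn": "play_rows", "kwargs": {"targets": [0, 0, 0, 0, 0, 0, 0, 0, 0, 0, 0, 0]}}

```text
time: 1.4
tcp_pos: [0.5586, 0.3343, 0.2051]
tcp_rot: [-1.661, -2.665, 0.001]
ft_force: [0.3, 0.3, -0.1]
opening: 0.0851
grip_force: 0.0
```

Run:
```python
from h import *
im,d,p=cap('wrist'); save(im,'w1.png'); o=get_obs(); print(o['tcp_pos'],o['qpos'])
W=pts(d,p); hsv=cv2.cvtColor(im,cv2.COLOR_RGB2HSV)
m=cv2.inRange(hsv,(100,120,40),(125,255,255)); k,l,s,c=cv2.connectedComponentsWithStats(m)
for i in range(1,k):
    if s[i,4]>80:
        q=W[l==i]; t=q[(q[:,2]>.088)&(q[:,2]<.1)]; print(s[i],c[i].round(),q.mean(0).round(3))
        if len(t)>50: print(np.round(cv2.minEnclosingCircle(t[:,:2].astype(np.float32))[0],4),t.mean(0).round(4))
```

```text
[0.55836078 0.33460168 0.20556671] [ 4.52591001e-01  3.22768316e-01  1.17121052e+00  4.62881594e-04
  1.64764589e+00 -4.27807301e-03]
[ 240  173   70   69 3701] [275. 207.] [0.558 0.334 0.097]
[0.5583 0.3335] [0.5578 0.3341 0.0956]
```

View pics/w1.png

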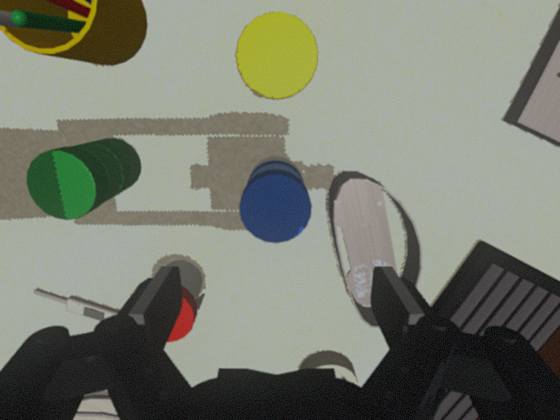

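The wrist view shows the blue lid at (275,207), standing free between the yellow (277,55) and green (85,180) jars. It lies right under the TCP, so I descend and grip.

Emit:
{"fn": "play_rows", "kwargs": {"targets": [0, -1, -32, 0, 0, 0, -32, 0, 0, 0, -32, 0, 0, 0, -20, 0, 0, 0, -11, 0, 0, 0, 0, 0]}}

```text
time: 2.05
tcp_pos: [0.5576, 0.3331, 0.0769]
tcp_rot: [-1.66, -2.665, 0.004]
ft_force: [0.2, 0.5, -0.0]
opening: 0.0851
grip_force: 0.0
```

Emit:
{"fn": "play_rows", "kwargs": {"targets": [0, 0, 0, 0, 0, 0, 0, 0, 0, 0, 0, 0, 0, 0, 0, 0, 0, 0, 0, 0, 0, 0, 0, 0, 0, 0, 0, 0], "claw": 0}}

```text
time: 2.75
tcp_pos: [0.5605, 0.3333, 0.0812]
tcp_rot: [1.662, 2.664, 0.006]
ft_force: [-2.5, -0.1, 6.4]
opening: 0.0543
grip_force: 63.5
```

Emit:
{"fn": "play_rows", "kwargs": {"targets": [0, 0, 10, 0, 0, 0, 20, 0, 0, 0, 30, 0, 0, 0, 30, 0, 0, 0, 20, 0, 0, 0, 0, 0]}}

```text
time: 3.35
tcp_pos: [0.5613, 0.3334, 0.1931]
tcp_rot: [1.661, 2.661, 0.011]
ft_force: [0.6, -0.7, -1.4]
opening: 0.0545
grip_force: 63.6
```

Emit:
{"fn": "play_rows", "kwargs": {"targets": [-1, -15, 0, -0.05, -1, -30, 0, -0.05, -1, -40, 0, -0.05, -1, -45, 0, -0.06, -1, -45, 0, -0.06, -1, -45, 0, -0.06, -1, -45, 0, -0.06, -1, -40, 0, -0.06, -2, -35, 0, -0.05, -2, -20, 0, -0.03]}}

```text
time: 4.35
tcp_pos: [0.5452, -0.0309, 0.1854]
tcp_rot: [-2.308, -2.126, 0.007]
ft_force: [0.2, 0.4, -2.9]
opening: 0.0546
grip_force: 63.7
```

Emit:
{"fn": "play_rows", "kwargs": {"targets": [0, 0, 0, 0, 0, 0, 0, 0, 0, 0, 0, 0]}}

```text
time: 4.65
tcp_pos: [0.5467, -0.0266, 0.1871]
tcp_rot: [-2.301, -2.136, 0.002]
ft_force: [-0.1, 1.1, -2.3]
opening: 0.0543
grip_force: 63.7
```

Run:
```python
from h import *
o=get_obs(); print(o['tcp_pos'],o['ft_force'],o['opening'],o['qpos'][0]-o['qpos'][5])
ims=[]
for n in ('scene','side'):
    im,d,p=cap(n); W=pts(d,p); hsv=cv2.cvtColor(im,cv2.COLOR_RGB2HSV)
    np.savez(n+'2.npz',im=im,d=d)
    c=(240,215) if n=='scene' else (305,215)
    ims.append(cv2.resize(im[c[1]-70:c[1]+70,c[0]-60:c[0]+60],(400,466),interpolation=cv2.INTER_CUBIC))
    m=cv2.inRange(hsv,(100,120,40),(125,255,255)); k,l,s,cc=cv2.connectedComponentsWithStats(m)
    for i in range(1,k):
        if s[i,4]>20:
            q=W[l==i]; mm=np.median(q,0)
            if np.linalg.norm(mm[:2]-[.55,-.03])<.12: print(n,s[i],cc[i].round(1),mm.round(4),q.min(0).round(3),q.max(0).round(3))
    dark=(hsv[...,2]<70)&(W[...,2]<.045)&(W[...,2]>.02)&(np.linalg.norm(W[...,:2]-[.547,-.027],axis=-1)<.05)
    print('dark',dark.sum(),W[dark].mean(0).round(3) if dark.any() else '')
save(np.hstack(ims),'c2.png')
```

```text
[ 0.54674708 -0.02663872  0.18707259] [-0.0501106   1.09319105 -2.28624255] 0.05431586965193434 -0.07471287421859164
scene [267 186  17  18 169] [273.  195.4] [ 0.5539 -0.0118  0.1993] [ 0.388 -0.059  0.011] [1.517 0.404 1.228]
scene [261 207  17   7  50] [269.3 211. ] [ 0.568  -0.0147  0.1447] [ 0.552 -0.047  0.133] [0.576 0.003 0.153]
dark 207 [ 0.546 -0.028  0.028]
side [296 174  20  20 318] [305.6 183.6] [ 0.5439 -0.0361  0.2015] [-0.013 -0.75   0.177] [ 0.575 -0.005  1.178]
side [293 196  20  10  76] [301.6 202. ] [ 0.5278 -0.044   0.146 ] [ 0.518 -0.055  0.138] [ 0.558 -0.017  0.158]
dark 218 [ 0.545 -0.026  0.029]
```

View pics/c2.png

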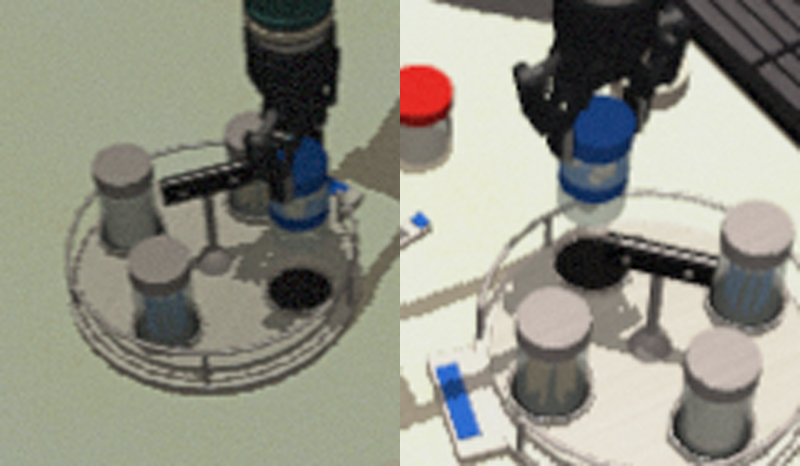

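Run:
```python
from h import *
for n in ('scene','side'):
    f=np.load(n+'2.npz'); im,d=f['im'],f['d']; p=vision.camera_params(n); W=pts(d,p); hsv=cv2.cvtColor(im,cv2.COLOR_RGB2HSV)
    b=(cv2.inRange(hsv,(100,110,30),(125,255,255))>0)&(np.linalg.norm(W[...,:2]-[.547,-.027],axis=-1)<.06)
    for lo,hi in ((.195,.215),(.13,.16),(.17,.19)):
        t=W[b&(W[...,2]>lo)&(W[...,2]<hi)]
        if len(t)<10: continue
        print(n,lo,len(t),'mean',t.mean(0).round(4),'box',t.min(0).round(3),t.max(0).round(3))
        if lo==.195:
            A=np.c_[t[:,:2]-t[:,:2].mean(0),np.ones(len(t))]; print('plane slopes',np.linalg.lstsq(A,t[:,2],rcond=None)[0].round(3))
    # seat: dark floor contour on z=.028 and lids fit
    dk=((hsv[...,2]<70)&(W[...,2]<.045)&(W[...,2]>.015)&(np.linalg.norm(W[...,:2]-[.547,-.027],axis=-1)<.05)).astype(np.uint8)
    c=max(cv2.findContours(dk,cv2.RETR_EXTERNAL,cv2.CHAIN_APPROX_NONE)[0],key=len)[:,0]
    q=onz(c,p,.028); print(n,'seat',np.round(cv2.minEnclosingCircle(q[:,:2].astype(np.float32)),4) if 0 else [np.round(x,4) for x in cv2.minEnclosingCircle(q[:,:2].astype(np.float32))])
```

```text
scene 0.195 115 mean [ 0.5482 -0.0143  0.2005] box [ 0.517 -0.043  0.195] [0.575 0.004 0.207]
plane slopes [-0.018 -0.003  0.2  ]
scene 0.13 53 mean [ 0.5671 -0.0176  0.1446] box [ 0.552 -0.047  0.133] [0.576 0.003 0.153]
scene 0.17 20 mean [ 0.5634 -0.0055  0.1847] box [ 0.545 -0.016  0.174] [0.576 0.003 0.189]
scene seat [array([ 0.5467, -0.0287]), np.float64(0.0305)]
side 0.195 253 mean [ 0.5471 -0.0327  0.2021] box [ 0.518 -0.055  0.195] [ 0.575 -0.005  0.213]
plane slopes [-0.016  0.02   0.202]
side 0.13 79 mean [ 0.5312 -0.042   0.1465] box [ 0.518 -0.055  0.138] [ 0.558 -0.017  0.158]
side 0.17 33 mean [ 0.5351 -0.0456  0.1859] box [ 0.521 -0.054  0.177] [ 0.556 -0.031  0.19 ]
side seat [array([ 0.5466, -0.0268]), np.float64(0.0287)]
```

The jar hangs upright over the dark empty seat (scene (300,290) in the crop). It needs about +1, −2 mm and 78 mm down.

Emit:
{"fn": "play_rows", "kwargs": {"targets": [1, -2, -15, 0, 0, 0, -20, 0, 0, 0, -15, 0, 0, 0, -10, 0, 0, 0, -6, 0, 0, 0, -3, 0, 0, 0, 0, 0, 0, 0, 0, 0]}}

```text
time: 5.55
tcp_pos: [0.549, -0.0294, 0.1202]
tcp_rot: [2.302, 2.136, 0.002]
ft_force: [0.4, 1.3, -2.0]
opening: 0.0543
grip_force: 63.7
```

Emit:
{"fn": "play_rows", "kwargs": {"targets": [0, 0, -2, 0, 0, 0, -2, 0, 0, 0, -1, 0, 0, 0, -1, 0, 0, 0, 0, 0]}}

```text
time: 6.05
tcp_pos: [0.5484, -0.0293, 0.1131]
tcp_rot: [-2.303, -2.136, 0.0]
ft_force: [-0.6, -0.7, -2.8]
opening: 0.0544
grip_force: 63.7
```

Emit:
{"fn": "play_rows", "kwargs": {"targets": [0, 0, -1, 0, 0, 0, -1, 0, 0, 0, -1, 0, 0, 0, 0, 0]}}

```text
time: 6.45
tcp_pos: [0.5484, -0.0293, 0.1101]
tcp_rot: [-2.303, -2.136, 0.0]
ft_force: [0.7, 0.8, -2.4]
opening: 0.0546
grip_force: 63.7
```

Emit:
{"fn": "play_rows", "kwargs": {"targets": [0, 0, -1, 0, 0, 0, 0, 0]}}

```text
time: 6.65
tcp_pos: [0.5485, -0.0293, 0.1094]
tcp_rot: [2.303, 2.136, 0.0]
ft_force: [-0.3, 1.2, -2.3]
opening: 0.0541
grip_force: 63.7
```

Run:
```python
from h import *
o=get_obs(); print(o['tcp_pos'],o['ft_force'])
for n in ('scene','side'):
    im,d,p=cap(n); W=pts(d,p); hsv=cv2.cvtColor(im,cv2.COLOR_RGB2HSV)
    b=(cv2.inRange(hsv,(100,110,30),(125,255,255))>0)&(np.linalg.norm(W[...,:2]-[.547,-.027],axis=-1)<.06)
    t=W[b&(W[...,2]>.115)]; t=t[t[:,2]>np.percentile(t[:,2],95)-.01]
    print(n,len(t),np.median(t,0).round(4),'box',t.min(0).round(3),t.max(0).round(3))
```

```text
[ 0.54854671 -0.02930333  0.10938381] [-0.26080761  1.2008122  -2.28505814]
scene 16 [ 0.5768 -0.0172  0.1682] box [ 0.527 -0.043  0.16 ] [ 0.604 -0.01   0.337]
side 84 [ 0.5436 -0.0365  0.1267] box [ 0.516 -0.081  0.125] [ 0.57  -0.01   0.179]
```

Still airborne by a millimetre or two; I keep lowering in small steps.

Emit:
{"fn": "play_rows", "kwargs": {"targets": [0, 0, -1, 0, 0, 0, 0, 0]}}

```text
time: 6.95
tcp_pos: [0.5491, -0.0294, 0.1092]
tcp_rot: [2.302, 2.135, 0.002]
ft_force: [-0.5, -0.9, 1.2]
opening: 0.0544
grip_force: 63.9
```

Emit:
{"fn": "play_rows", "kwargs": {"targets": [0, 0, -1, 0, 0, 0, 0, 0]}}

```text
time: 7.15
tcp_pos: [0.5497, -0.0296, 0.1091]
tcp_rot: [2.301, 2.134, 0.004]
ft_force: [-0.3, 0.3, 4.0]
opening: 0.0541
grip_force: 64.4
```

Emit:
{"fn": "play_rows", "kwargs": {"targets": [0, 0, -1, 0, 0, 0, 0, 0]}}

```text
time: 7.35
tcp_pos: [0.5503, -0.0297, 0.1091]
tcp_rot: [2.3, 2.133, 0.005]
ft_force: [-0.4, -0.8, 8.0]
opening: 0.0544
grip_force: 64.7
```

Emit:
{"fn": "play_rows", "kwargs": {"targets": [0, 0, 2, 0, 0, 0, 0, 0]}}

```text
time: 7.55
tcp_pos: [0.549, -0.0293, 0.1092]
tcp_rot: [2.302, 2.136, 0.002]
ft_force: [-0.8, 0.6, 4.2]
opening: 0.0541
grip_force: 64.1
```

Emit:
{"fn": "play_rows", "kwargs": {"targets": [0, 0, 0, 0, 0, 0, 0, 0, 0, 0, 0, 0, 0, 0, 0, 0, 0, 0, 0, 0, 0, 0, 0, 0], "claw": 100}}

```text
time: 8.15
tcp_pos: [0.5484, -0.0293, 0.1082]
tcp_rot: [-2.303, -2.136, 0.0]
ft_force: [0.0, 0.0, 0.5]
opening: 0.0857
grip_force: 0.0
```

Emit:
{"fn": "play_rows", "kwargs": {"targets": [0, 0, 8, 0, 0, 0, 20, 0, 0, 0, 30, 0, 0, 0, 30, 0, 0, 0, 25, 0, 0, 0, 0, 0, 0, 0, 0, 0]}}

```text
time: 8.85
tcp_pos: [0.5487, -0.0293, 0.2222]
tcp_rot: [2.302, 2.136, 0.002]
ft_force: [-0.2, -0.3, -0.2]
opening: 0.0855
grip_force: 0.0
```

Run:
```python
from h import *
from scipy.spatial.transform import Rotation as Ro
o=get_obs(); R=Ro.from_rotvec(o['tcp_rot']).as_matrix(); print(o['tcp_pos'],o['ft_force'],'yaw',np.arctan2(R[1,1],R[0,1]),o['qpos'])
ims=[]
for n in ('scene','side','wrist'):
    im,d,p=cap(n); W=pts(d,p)
    if n=='wrist': save(im,'w3.png')
    for lo,hi,nm in ((.115,.13,'lids'),(.139,.16,'handle')):
        m=((np.linalg.norm(W[...,:2]-[.543,-.118],axis=-1)<.13)&(W[...,2]>lo)&(W[...,2]<hi)).astype(np.uint8)
        k,l,s,c=cv2.connectedComponentsWithStats(m)
        for i in range(1,k):
            if s[i,4]>40:
                q=W[l==i]; r=cv2.minAreaRect(q[:,:2].astype(np.float32)); e=cv2.PCACompute2(q[:,:2].astype(np.float32),None)
                print(n,nm,s[i,4],q.mean(0).round(4),np.round(r[0],4),np.round(r[1],3),'ang',np.degrees(np.arctan2(*e[1][0][::-1])).round(1),im[l==i].mean(0).round())
```

```text
[ 0.54873408 -0.02933706  0.22217377] [-0.17078522 -0.29021206 -0.2418101 ] yaw -0.07499000344574416 [-1.56600770e-01  9.04532271e-02  1.41290528e+00  1.06958010e-05
  1.63634597e+00 -8.16099211e-02]
scene lids 204 [ 0.5387 -0.2066  0.1216] [ 0.5378 -0.2078] [0.061 0.053] ang 25.9 [123. 117. 109.]
scene lids 227 [ 0.5507 -0.0253  0.1217] [ 0.549  -0.0275] [0.056 0.058] ang -12.9 [23. 48. 83.]
scene lids 228 [ 0.6354 -0.1248  0.122 ] [ 0.6338 -0.125 ] [0.057 0.054] ang 28.8 [124. 118. 110.]
scene handle 146 [ 0.5456 -0.1171  0.1453] [ 0.5452 -0.1173] [0.022 0.085] ang 130.7 [48. 47. 44.]
side lids 310 [ 0.5447 -0.0305  0.1234] [ 0.5466 -0.0288] [0.057 0.055] ang 57.3 [ 38.  71. 122.]
side lids 323 [ 0.6288 -0.1275  0.1234] [ 0.6297 -0.1265] [0.055 0.056] ang 50.2 [185. 174. 166.]
side lids 365 [ 0.4499 -0.1127  0.1233] [ 0.4513 -0.112 ] [0.056 0.054] ang 55.5 [183. 172. 164.]
side lids 385 [ 0.5318 -0.2092  0.1233] [ 0.5331 -0.2074] [0.056 0.054] ang 52.6 [186. 174. 167.]
side handle 234 [ 0.5402 -0.1195  0.1469] [ 0.5412 -0.118 ] [0.02  0.083] ang 129.6 [78. 75. 72.]
wrist lids 4429 [ 0.5472 -0.0275  0.1234] [ 0.5472 -0.0291] [0.055 0.055] ang 84.2 [ 44.  65. 107.]
wrist lids 286 [ 0.5426 -0.1101  0.1269] [ 0.546  -0.1131] [0.013 0.083] ang 131.8 [66. 66. 62.]
wrist lids 1120 [ 0.4682 -0.1144  0.1226] [ 0.4673 -0.1165] [0.054 0.023] ang 67.3 [137. 131. 127.]
wrist lids 1052 [ 0.6149 -0.1273  0.1227] [ 0.6155 -0.1298] [0.022 0.054] ang 105.7 [137. 131. 127.]
wrist handle 2303 [ 0.5405 -0.1138  0.1469] [ 0.5421 -0.1177] [0.016 0.083] ang 130.8 [67. 65. 62.]
```

View pics/w3.png

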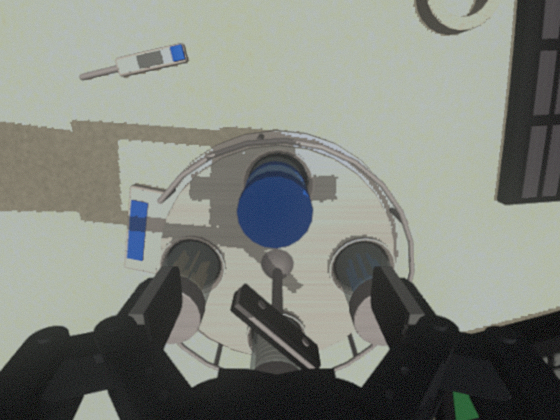

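The blue lid at (275,207) is level with the others and seated. The handle is centred at about (277,325). Now I go above it, with the yaw across its thickness.

Emit:
{"fn": "play_rows", "kwargs": {"targets": [0, -6, 0, 0.08, -1, -12, 0, 0.1, -1, -14, 0, 0.1, -1, -14, 0, 0.1, -1, -14, 0, 0.1, -1, -14, 0, 0.1, -1, -10, 0, 0.1, 0, -4, 0, 0.107, 0, 0, 0, 0, 0, 0, 0, 0]}}

```text
time: 10.0
tcp_pos: [0.542, -0.1171, 0.2201]
tcp_rot: [-1.31, -2.853, -0.0]
ft_force: [-0.4, 0.7, -0.0]
opening: 0.0853
grip_force: 0.0
```

Run:
```python
from h import *
from scipy.spatial.transform import Rotation as Ro
o=get_obs(); R=Ro.from_rotvec(o['tcp_rot']).as_matrix(); print(o['tcp_pos'],'yaw',np.degrees(np.arctan2(R[1,1],R[0,1])))
C=np.array([.5425,-.1178])
for n in ('side','scene','wrist'):
    im,d,p=cap(n); W=pts(d,p); hsv=cv2.cvtColor(im,cv2.COLOR_RGB2HSV)
    if n=='wrist': save(im,'w4.png')
    b=(cv2.inRange(hsv,(100,110,30),(125,255,255))>0)&(np.linalg.norm(W[...,:2]-[.39,-.075],axis=-1)<.06)
    ys,xs=np.nonzero(b)
    if len(ys)<20: continue
    (r)=cv2.minAreaRect(np.c_[xs,ys].astype(np.float32)); box=cv2.boxPoints(r)
    q=onz(np.r_[[r[0]],box],p,.02)[:,:2]; v=q[0]-C
    e=q[2:4]-q[1:3]; L=e[np.argmax(np.linalg.norm(e,axis=1))]
    print(n,len(ys),q[0].round(4),'front ang',np.degrees(np.arctan2(v[1],v[0])).round(2),'len',np.linalg.norm(e,axis=1).round(3),'long dir',np.degrees(np.arctan2(L[1],L[0])).round(1))
    l=W[(W[...,2]>.119)&(W[...,2]<.128)&(np.linalg.norm(W[...,:2]-[.548,-.028],axis=-1)<.035)]
    if len(l)>50: 
        a=cv2.minAreaRect(l[:,:2].astype(np.float32))[0]; print('lid',np.round(a,4),np.degrees(np.arctan2(a[1]-C[1],a[0]-C[0])))
```

```text
[ 0.54204257 -0.11705565  0.22011098] yaw 40.662736178238816
side 142 [ 0.3887 -0.0759] front ang 164.75 len [0.017 0.068] long dir -107.5
lid [ 0.5462 -0.029 ] 87.6292147645678
scene 74 [ 0.061  -0.2518] front ang -164.45 len [0.074 0.966] long dir 27.7
lid [ 0.5484 -0.0264] 86.3137416763931
wrist 1485 [ 0.3922 -0.0739] front ang 163.72 len [0.068 0.017] long dir 73.4
lid [ 0.5464 -0.0293] 87.44953117520191
```

Emit:
{"fn": "play_rows", "kwargs": {"targets": [0.5, -0.7, -20, 0, 0, 0, -30, 0, 0, 0, -20, 0, 0, 0, -12, 0, 0, 0, -6, 0, 0, 0, 0, 0]}}

```text
time: 10.75
tcp_pos: [0.5429, -0.1178, 0.1329]
tcp_rot: [-1.308, -2.856, 0.0]
ft_force: [0.4, 0.3, -0.7]
opening: 0.0853
grip_force: 0.0
```

Emit:
{"fn": "play_rows", "kwargs": {"targets": [0, 0, 0, 0, 0, 0, 0, 0, 0, 0, 0, 0, 0, 0, 0, 0, 0, 0, 0, 0, 0, 0, 0, 0, 0, 0, 0, 0, 0, 0, 0, 0, 0, 0, 0, 0], "claw": 0}}

```text
time: 11.65
tcp_pos: [0.542, -0.1191, 0.134]
tcp_rot: [-1.309, -2.855, 0.004]
ft_force: [-3.7, -2.4, 3.0]
opening: 0.013
grip_force: 62.2
```

Handle gripped. Now I turn +1.365 rad slowly, so that the loose jars stay put.

Emit:
{"fn": "play_rows", "kwargs": {"targets": [0, 0, 0, 0.02, 0, 0, 0, 0.04, 0, 0, 0, 0.06, 0, 0, 0, 0.07, 0, 0, 0, 0.07, 0, 0, 0, 0.07, 0, 0, 0, 0.07, 0, 0, 0, 0.07, 0, 0, 0, 0.07, 0, 0, 0, 0.07]}}

```text
time: 12.65
tcp_pos: [0.5422, -0.1187, 0.134]
tcp_rot: [-0.386, -3.116, 0.002]
ft_force: [-2.9, -1.0, 2.9]
opening: 0.0129
grip_force: 62.2
```

Emit:
{"fn": "play_rows", "kwargs": {"targets": [0, 0, 0, 0.07, 0, 0, 0, 0.07, 0, 0, 0, 0.07, 0, 0, 0, 0.07, 0, 0, 0, 0.07, 0, 0, 0, 0.07, 0, 0, 0, 0.07, 0, 0, 0, 0.07, 0, 0, 0, 0.07, 0, 0, 0, 0.05]}}

```text
time: 13.65
tcp_pos: [0.5422, -0.1182, 0.134]
tcp_rot: [0.675, -3.067, -0.0]
ft_force: [-4.5, 0.8, 2.8]
opening: 0.013
grip_force: 62.2
```

Emit:
{"fn": "play_rows", "kwargs": {"targets": [0, 0, 0, 0.04, 0, 0, 0, 0.025, 0, 0, 0, 0.01, 0, 0, 0, 0, 0, 0, 0, 0, 0, 0, 0, 0, 0, 0, 0, 0]}}

```text
time: 14.35
tcp_pos: [0.5421, -0.1182, 0.134]
tcp_rot: [0.786, -3.04, -0.0]
ft_force: [-4.9, 0.2, 4.6]
opening: 0.0133
grip_force: 62.4
```

Run:
```python
from h import *
from scipy.spatial.transform import Rotation as Ro
o=get_obs(); R=Ro.from_rotvec(o['tcp_rot']).as_matrix(); print(o['tcp_pos'],'yaw',np.degrees(np.arctan2(R[1,1],R[0,1])),o['qpos'][5],o['ft_force'],o['grip_force'])
C=np.array([.5425,-.1178]); ims=[]
for n in ('scene','side'):
    im,d,p=cap(n); W=pts(d,p); hsv=cv2.cvtColor(im,cv2.COLOR_RGB2HSV)
    c=(240,215) if n=='scene' else (305,235)
    ims.append(cv2.resize(im[c[1]-70:c[1]+70,c[0]-60:c[0]+60],(400,466),interpolation=cv2.INTER_CUBIC))
    r=np.linalg.norm(W[...,:2]-C,axis=-1)
    m=((r<.13)&(r>.055)&(W[...,2]>.117)&(W[...,2]<.128)).astype(np.uint8)
    k,l,s,_=cv2.connectedComponentsWithStats(m)
    for i in range(1,k):
        if s[i,4]>40:
            q=W[l==i]; a=cv2.minAreaRect(q[:,:2].astype(np.float32)); v=np.array(a[0])-C
            print(n,s[i,4],np.round(a[0],4),np.round(a[1],3),q[:,2].mean().round(4),'r',np.linalg.norm(v).round(4),'ang',np.degrees(np.arctan2(v[1],v[0])).round(1),im[l==i].mean(0).round())
save(np.hstack(ims),'c5.png')
```

```text
[ 0.54213813 -0.11817077  0.13399228] yaw 118.99861134637963 -2.3931611630569627 [-4.93783179  0.24683292  4.62238149] 62.42480993270874
scene 109 [ 0.4575 -0.0824] [0.033 0.057] 0.1217 r 0.0921 ang 157.4 [ 25.  70. 127.]
scene 122 [ 0.5283 -0.2085] [0.057 0.035] 0.1218 r 0.0918 ang -98.9 [121. 116. 107.]
scene 219 [ 0.5688 -0.0312] [0.057 0.056] 0.1221 r 0.0905 ang 73.1 [125. 119. 110.]
scene 222 [ 0.6311 -0.1441] [0.056 0.055] 0.122 r 0.0924 ang -16.5 [126. 120. 112.]
side 299 [ 0.6292 -0.1456] [0.059 0.05 ] 0.1231 r 0.091 ang -17.8 [195. 184. 175.]
side 340 [ 0.4542 -0.0949] [0.056 0.055] 0.1232 r 0.0913 ang 165.5 [ 56. 112. 202.]
side 369 [ 0.5157 -0.2047] [0.059 0.053] 0.1232 r 0.091 ang -107.2 [192. 180. 173.]
```

View pics/c5.png

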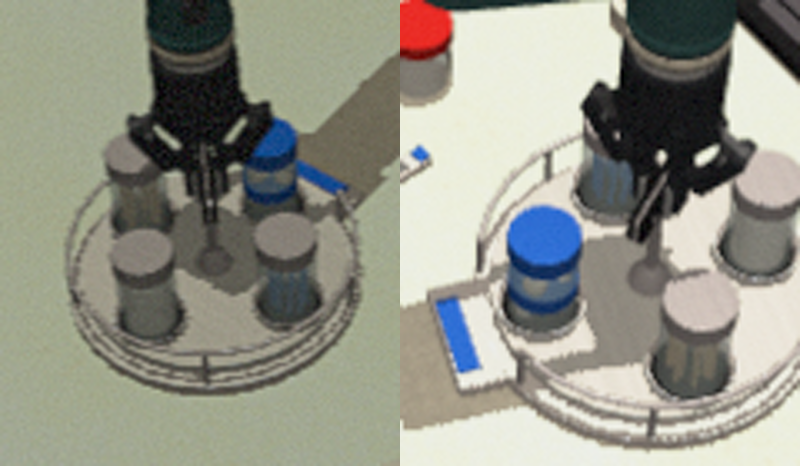

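Both views show the blue jar (crop (270,165) and (540,265)) upright, in line with the label. The handle is gripped and the other three jars are seated. Its angle is within about 1° of the front, so I hand the job in.

```bash
python3 -c "
from plant import env
print(env.close_job())"
```

```text
the job is handed in; nothing more can be done
None
```

The blue-lidded jar stands upright in its seat, turned to within about 1° of the blue label by my camera measurements, with the handle still gripped; I handed the job in, but it returned no pass/fail result.

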